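# Ready the amplifier board for a battery run

### The arm

A 6-joint arm with a two-finger parallel gripper is mounted at the origin on the work surface. World frame = base frame: x ahead of the robot, y to its left, z up, the work surface at z = 0. Lengths are in mm, angles in rad, forces in N, time in s.
With the tool pointing down it reaches from about 300 to 775 mm from the base axis. Payload 14.6 kg.
Tool frame: the origin (TCP) lies on the centre line of the jaws, within the pads' length; the fingertips stand 11 mm ahead of it and the grasp point (between the pads) lies 8 mm behind it; x points along the fingers, y is the direction in which the jaws open and shut, and the axes are right-handed (so a half turn about x gives the same grasp; the last joint's range is limited). The gripper opens to 94 mm and grips with 3 to 60 N. Pads are 16 mm wide; open, the fingers measure 119 mm over their backs; the gripper's body (75 mm by 177 mm) begins 78 mm behind the grasp point.
Start: joints at [-1.29, 0.3, 1.521, -0, 1.321, -0.067], TCP at [187.449, -517.061, 216.446] pointing down, gripper open.
Joint ranges: [-3.03, 3.03], [-0.79, 2.21], [0.23, 2.52], [-1.04, 4.18], [0, 3.07], [-2.55, 2.55]. Speed limits (rad/s): [2.22, 2.22, 2.57, 3.14, 3.14, 3.14].

### API

Orientations are given as [roll, pitch, yaw] about the fixed x, y, z axes, in that order (R = Rz(yaw) Ry(pitch) Rx(roll)).
In Python, from cell import manip gives the robot as it stands.
- The arm moves only by the shell command python3 -m handwheel 'ROWS' [OPENING] [FORCE]. ROWS is JSON, a list of rows, each a list of 2 entries, a list of its own where there are three numbers: the shift along the tool's x, y, z in mm, then the turn about the tool's x in rad. In form: [[[x, y, z], spin], ...]. A call has exactly 10 rows; each row shifts and turns the commanded pose from where the row before left it, along the tool's axes as they then stand; what a row does not reach is not made up. A row lasts 1/8 s, in which the tool goes at most 62.5 mm and 10.7 degrees, less where a joint would pass 70% of its speed; a pose out of reach is approached as far as the arm can. A call with a gripper value outside its range is refused whole. OPENING is the closure in counts, from 0 (fully open) to 255 (shut), set as the call begins (- or left out, the last holds). The fingers move at their own pace and stop on an object; FORCE is the grip in N (left out, the last holds). Time passes only in rows, so rows that do not move let the fingers close, or fill a call up. It gives the time, the measured TCP pose, the force and the opening at its end, in the units of the state.
- manip.read_state(): the state, without advancing time (a new reading comes with each control period).
- manip.camera(name): name is "side" or "top"; returns a dict with "pixels" (400x640x3 uint8, red, green, blue), "z_map" (400x640 float32, mm along the optical axis (not along the pixel's ray), 0 where there is no reading), "mtx" (3x3 intrinsics, pixels), "k1" (the pictures are not rectified: a ray, as slopes to the right and down, at radius r is drawn at 1 + k1 r^2 times it, then the intrinsics apply), "xyz" and "orientation" of the camera in the world. Camera axes: x right, y up, looking along -z (the intrinsics and any distortion apply to the point x, -y, -z); pixel columns grow to the right and rows downward; lengths in mm; the calibration is good to about 2 mm. A picture is of the moment at which its call begins.
- manip.sign_off(): hands the job in, once; it reports no verdict.
Trained networks look in the newest picture that a camera, given by its name, has taken for a name from the list of things; names that differ only in an ending like _2 or _b are one class to them, and where a whole thing is asked for, a point or a joint stands for the part that bears it (a point fixed in the world has none). Each returns a list of dicts, best first, with "confidence" (0 to 1); they miss things now and then, are a little off and sometimes report something else, mostly with a low value. They report only what shows in the picture. A call takes as long as a camera call.
- manip.cut_out(target, camera): "region" (400x640 bool, what is visible of it) and "centre" ([column, row] in pixels, amid what is visible of it).
The state is a dict: "clock": time; "joints": joint angles; "qd": joint speeds; "effort": joint torques, N m; "eef_pos": TCP position; "eef_rot": TCP orientation; "wrist_force": force on the tool from outside, world axes, zero at the start; "moment": the same for the moment, N m; "finger_gap": finger opening in mm.
Only numpy, scipy, OpenCV 4.12 (cv2) and the standard library are available. Lean on these libraries where they do the work, as an engineer would, in place of code of your own. Each camera call takes 0.05 s, during which the arm holds its last target. There are 200 camera calls.

### The job

Get the amplifier board ready for its run on batteries. With the spudger's blade under the lip, lever up the cover of the battery compartment and open it wide, put each 9 V battery that lies on the bench into a bay of its own, terminals towards the brass contacts at the hinge side, and shut the cover fully. Clip one sprung heat sink well onto each of the three upright transistors, so that its jaws grip it, lay the spudger back on its mat, and leave the other things on the bench where they are.

Things in the scene. Friction and masses are not known exactly. Their poses are not given: they have to be found in the camera images.
- battery_box: white battery compartment fixed on the bench, 188 mm wide (y), 84 mm deep (x), walls 27 mm high, 6 mm thick. Origin: centre of its underside; x points from its front (lip side) to the hinge. Three bays with centres at x 0, y -52, 0, +52 mm, floor 4 mm up, each 58 mm (x) by 32.5 mm (y) between ribs only 6 mm above the floor; brass contacts at the +x ends
- cover (a joint): angle (rad) of the compartment's grey cover: 0 shut, grows upward, stop 1.95; stiff hinge (0.06 N m), stays where left. Plate 188 mm wide, 3 mm thick, hinge line along y at x +42, z 28.7 mm, lip 94 mm from it. Shut, the lip (underside at z 27) overhangs by 10 mm a step along the whole front (step top z 20.5, x -56 to -42 mm): a groove 6.5 mm high, 10 mm deep, wall behind it
- battery0: 9 V block battery (may be absent) lying on its broad face: dark steel, brass-coloured band near the bottom end, two snap terminals on the other end; 48.5 mm long (x), 26.5 mm wide (y), 17.5 mm high, 46 g. Origin: centre of its underside; x points to the terminals
- battery1: 9 V block battery (may be absent) lying on its broad face: dark steel, brass-coloured band near the bottom end, two snap terminals on the other end; 48.5 mm long (x), 26.5 mm wide (y), 17.5 mm high, 46 g. Origin: centre of its underside; x points to the terminals
- battery2: 9 V block battery (may be absent) lying on its broad face: dark steel, brass-coloured band near the bottom end, two snap terminals on the other end; 48.5 mm long (x), 26.5 mm wide (y), 17.5 mm high, 46 g. Origin: centre of its underside; x points to the terminals
- battery0_terminals (a point): middle of that battery's terminal end, 24 mm along x from its origin, at mid-height
- battery1_terminals (a point): middle of that battery's terminal end, 24 mm along x from its origin, at mid-height
- battery2_terminals (a point): middle of that battery's terminal end, 24 mm along x from its origin, at mid-height
- spudger: blade tool, 157 mm long, 35 g: black handle 85 mm long, 14 mm wide, 12 mm high, then a flat steel blade 72 mm long, 10 mm wide, 2 mm thick at the handle's mid-height (6 mm above its underside). Origin: underside of the handle, 10 mm behind the handle's blade end; handle spans x -75 to +10 mm, blade tip at x +82 mm
- tool_mat: thin blue rubber mat fixed on the bench, 200 mm (x) by 55 mm (y), 2 mm thick; the spudger starts on it, blade towards +x. Origin: centre of its underside
- transistor0: black transistor upright on the board, right one of three 80 mm apart along y: 16 mm (x) by 5 mm thick (y) by 21 mm high. Origin: its centre, 28.5 mm above the bench; x points to the board's far side. Green board fixed, 100 by 200 mm, top 14 mm up, front edge 56 mm before the transistors; parts before and between them rise under 4 mm, parts 20 mm or more behind them to 22 mm
- transistor1: black transistor upright on the board, middle one of three 80 mm apart along y: 16 mm (x) by 5 mm thick (y) by 21 mm high. Origin: its centre, 28.5 mm above the bench; x points to the board's far side. Green board fixed, 100 by 200 mm, top 14 mm up, front edge 56 mm before the transistors; parts before and between them rise under 4 mm, parts 20 mm or more behind them to 22 mm
- transistor2: black transistor upright on the board, left one of three 80 mm apart along y: 16 mm (x) by 5 mm thick (y) by 21 mm high. Origin: its centre, 28.5 mm above the bench; x points to the board's far side. Green board fixed, 100 by 200 mm, top 14 mm up, front edge 56 mm before the transistors; parts before and between them rise under 4 mm, parts 20 mm or more behind them to 22 mm
- clip0: clip-on heat sink: aluminium sprung peg lying flat, 14 mm thick (z), 32 g, two halves on a pin along z. Origin: on the pin, mid-thickness; x along the finned jaws, which end 34 mm ahead; handles end 37 mm behind, 37 mm over their ends at rest. Squeezed along y, 22 mm behind the pin, by 15 N or more, to a stop at 18 mm wide, the jaws open 15 mm; let go, they grip. Same either face up
- clip1: clip-on heat sink: aluminium sprung peg lying flat, 14 mm thick (z), 32 g, two halves on a pin along z. Origin: on the pin, mid-thickness; x along the finned jaws, which end 34 mm ahead; handles end 37 mm behind, 37 mm over their ends at rest. Squeezed along y, 22 mm behind the pin, by 15 N or more, to a stop at 18 mm wide, the jaws open 15 mm; let go, they grip. Same either face up
- clip2: clip-on heat sink: aluminium sprung peg lying flat, 14 mm thick (z), 32 g, two halves on a pin along z. Origin: on the pin, mid-thickness; x along the finned jaws, which end 34 mm ahead; handles end 37 mm behind, 37 mm over their ends at rest. Squeezed along y, 22 mm behind the pin, by 15 N or more, to a stop at 18 mm wide, the jaws open 15 mm; let go, they grip. Same either face up
- clip0_bite (a point): middle of that clip's jaws, between them, 27 mm ahead of the pin, mid-thickness
- clip1_bite (a point): middle of that clip's jaws, between them, 27 mm ahead of the pin, mid-thickness
- clip2_bite (a point): middle of that clip's jaws, between them, 27 mm ahead of the pin, mid-thickness
- phone: black phone lying flat, 150 x 72 x 8 mm, a bystander: leave it alone. Origin: centre of its underside
- multimeter: hand multimeter, 180 x 85 x 35 mm, a bystander: leave it alone. Origin: centre of its underside
- breadboard: white breadboard, 165 x 55 x 9 mm, a bystander: leave it alone. Origin: centre of its underside
- capacitor: black capacitor can standing upright, 25 mm across, 32 mm high, a bystander: leave it alone. Origin: centre of its underside
- screwdriver: screwdriver with a square grey handle, 150 mm long, a bystander: leave it alone. Origin: centre of its underside

How it is judged (in metres and radians):
On the way, in this order (a step that is already met when the one before it is completed fails the run):
1. the spudger lifts the cover: cover at least 0.12 rad up, carried by the blade (value of joint cover above 0.12 rad and contact force between spudger and cover above 0.15 N), for 0.1 s.
2. the cover is wide open, past 1.2 rad (value of joint cover above 1.2 rad), for 0.2 s.
At the end, for the whole second after the job is handed in: Cover shut (under 0.06 rad); each battery flat in a bay, within 8 x 6 mm of its centre, terminals to the hinge side; each transistor gripped (over 1 N) by a heat sink, jaw middle within 10 mm of its centre; spudger origin on the mat, within 60 x 25 mm of its centre; all at rest (value of joint cover below 0.06 rad and x of battery0 in the frame of battery_box between -0.008 and 0.008 m and z of battery0 in the frame of battery_box between 0.001 and 0.007 m and x of each of battery0_terminals, battery1_terminals, battery2_terminals in the frame of battery_box above 0.015 m and (y of battery0 in the frame of battery_box between -0.058 and -0.046 m or y of battery0 in the frame of battery_box between -0.006 and 0.006 m or y of battery0 in the frame of battery_box between 0.046 and 0.058 m) and x of battery1 in the frame of battery_box between -0.008 and 0.008 m and z of battery1 in the frame of battery_box between 0.001 and 0.007 m and (y of battery1 in the frame of battery_box between -0.058 and -0.046 m or y of battery1 in the frame of battery_box between -0.006 and 0.006 m or y of battery1 in the frame of battery_box between 0.046 and 0.058 m) and x of battery2 in the frame of battery_box between -0.008 and 0.008 m and z of battery2 in the frame of battery_box between 0.001 and 0.007 m and (y of battery2 in the frame of battery_box between -0.058 and -0.046 m or y of battery2 in the frame of battery_box between -0.006 and 0.006 m or y of battery2 in the frame of battery_box between 0.046 and 0.058 m) and ((distance between clip0_bite and transistor0 below 0.01 m and contact force between clip0 and transistor0 above 1 N) or (distance between clip1_bite and transistor0 below 0.01 m and contact force between clip1 and transistor0 above 1 N) or (distance between clip2_bite and transistor0 below 0.01 m and contact force between clip2 and transistor0 above 1 N)) and ((distance between clip0_bite and transistor1 below 0.01 m and contact force between clip0 and transistor1 above 1 N) or (distance between clip1_bite and transistor1 below 0.01 m and contact force between clip1 and transistor1 above 1 N) or (distance between clip2_bite and transistor1 below 0.01 m and contact force between clip2 and transistor1 above 1 N)) and ((distance between clip0_bite and transistor2 below 0.01 m and contact force between clip0 and transistor2 above 1 N) or (distance between clip1_bite and transistor2 below 0.01 m and contact force between clip1 and transistor2 above 1 N) or (distance between clip2_bite and transistor2 below 0.01 m and contact force between clip2 and transistor2 above 1 N)) and x of spudger in the frame of tool_mat between -0.06 and 0.06 m and y of spudger in the frame of tool_mat between -0.025 and 0.025 m and z of spudger in the frame of tool_mat below 0.012 m and linear speed of each of battery0, battery1, battery2, clip0, clip1, clip2, spudger below 0.02 m/s); the robot touches nothing.
It fails at once if one of the five loose bystanders is moved more than 30 mm (distance of any of phone, multimeter, breadboard, capacitor, screwdriver from where it was at the start of the episode above 0.03 m).
Of battery0, battery1, battery2 only 1 to 3 are there at a start; the rules pass over those that are not, and their reading is None.
At some moment in a run one of battery0, battery1, battery2, clip0, clip1, clip2 may be knocked a few centimetres aside while the robot is not near it.
It also fails if it takes over 210 s, if anything falls off the work surface, if the arm or the gripper's body presses on something with over 40 N, if the wrist force passes 120 N, or if a joint passes its speed limit or range.

## Working session

There is one attempt and no reset: what is moved stays moved. The work goes in short steps, Python scripts to look and compute and a shell command to move; the robot and the scene stay as the last step left them, time stands still between calls to the robot, and variables do not carry over. Pictures are saved under pics/ and viewed, about 12 in all and at most 16, crops included, and the job is handed in when it is done.

```bash
ls; mkdir -p pics
cat > h.py <<'E'
import numpy as np, cv2
from scipy.spatial.transform import Rotation as R
from cell import manip
def rot(o): return R.from_euler('xyz',o).as_matrix()
def cam(n,save=None):
    c=manip.camera(n)
    if save: cv2.imwrite('pics/'+save,cv2.cvtColor(c['pixels'],cv2.COLOR_RGB2BGR))
    return c
def cloud(c):
    "world xyz for each pixel (400,640,3)"
    K=np.array(c['mtx']); v,u=np.mgrid[0:400,0:640].astype(float)
    x=(u-K[0,2])/K[0,0]; y=(v-K[1,2])/K[1,1]
    xu,yu=x.copy(),y.copy()
    for _ in range(20):
        s=1+c['k1']*(xu**2+yu**2); xu,yu=x/s,y/s
    z=c['z_map']; p=np.stack([xu*z,-yu*z,-z],-1)
    w=p@rot(c['orientation']).T+np.array(c['xyz']); w[z<=0]=np.nan
    return w
def proj(c,p):
    K=np.array(c['mtx']); q=(np.atleast_2d(p)-c['xyz'])@rot(c['orientation'])
    x=q[:,0]/-q[:,2]; y=-q[:,1]/-q[:,2]; s=1+c['k1']*(x*x+y*y)
    return np.stack([K[0,0]*x*s+K[0,2],K[1,1]*y*s+K[1,2]],-1)
def find(name,cn,w,minc=0.3):
    out=[]
    for d in manip.cut_out(name,cn):
        if d['confidence']<minc: continue
        P=w[np.array(d['region'])]; P=P[~np.isnan(P[:,0])]
        if len(P)<5: continue
        top=np.percentile(P[:,2],90); T=P[P[:,2]>top-6]
        (cx,cy),(a,b),an=cv2.minAreaRect(T[:,:2].astype(np.float32))
        out.append((round(d['confidence'],2),np.round(d['centre']).tolist(),np.round(np.median(P,0)).tolist(),'top',round(top,1),'rect',round(cx,1),round(cy,1),round(a),round(b),round(an),len(P)))
    return out
E
python3 - <<'E'
from h import *
for n in ['top','side']:
    c=cam(n,n+'0.png'); w=cloud(c); print(n,c['xyz'],c['orientation'],c['k1'],np.array(c['mtx'])[0])
    for t in ['battery_box','cover','battery0','spudger','tool_mat','transistor0','clip0','phone','multimeter','breadboard','capacitor','screwdriver']:
        print(t); [print('  ',*o) for o in find(t,n,w)]
print(manip.read_state())
E
```

```text
pics
top [ 385.55208471    7.45659128 1179.15344128] [ 0.12002082  0.01579595 -1.5937065 ] -0.008585202438278273 [396.20368153   0.         317.23730984]
battery_box
   0.68 [285.0, 191.0] [535.0, 111.0, 30.0] top 33.3 rect 536.6 112.2 92 188 3 1905
   0.63 [286.0, 187.0] [536.0, 111.0, 30.0] top 33.1 rect 540.3 112.1 101 188 1 2264
cover
   0.93 [284.0, 193.0] [537.0, 113.0, 30.0] top 33.2 rect 537.4 112.3 94 188 2 2051
   0.43 [341.0, 216.0] [461.0, -45.0, 13.0] top 16.7 rect 479.3 -45.3 142 14 1 180
battery0
   0.47 [213.0, 209.0] [496.0, 327.0, 16.0] top 19.4 rect 497.4 329.3 42 26 17 133
   0.45 [208.0, 170.0] [606.0, 347.0, 17.0] top 19.3 rect 608.0 348.2 27 43 88 165
spudger
   0.5 [339.0, 214.0] [473.0, -45.0, 13.0] top 16.6 rect 480.8 -45.6 140 14 1 206
tool_mat
   0.77 [340.0, 196.0] [516.0, -54.0, 2.0] top 5.1 rect 507.7 -49.3 55 198 87 956
   0.57 [399.0, 111.0] [763.0, -227.0, 35.0] top 39.3 rect 767.9 -229.9 177 83 84 1771
transistor0
clip0
   0.69 [449.0, 220.0] [448.0, -357.0, 10.0] top 16.0 rect 453.0 -354.2 37 67 84 164
   0.61 [368.0, 216.0] [460.0, -134.0, 11.0] t
[... 2758 characters left out ...]
t 441.7 -234.5 69 37 22 208
{'clock': 1.3, 'joints': array([-1.28961944e+00,  2.99916132e-01,  1.52096983e+00,  1.64964681e-05,
        1.32069887e+00, -6.65665848e-02]), 'qd': array([-1.24331566e-03,  1.87782757e-04, -9.93871413e-05, -7.19946243e-04,
       -5.81238488e-04, -5.03190892e-04]), 'effort': array([-1.36052236e-03, -5.31664217e+01, -3.52917266e+01,  7.07940781e-02,
        2.13048613e-02, -4.80279709e-07]), 'eef_pos': array([ 187.44676677, -517.07557184,  216.4495038 ]), 'eef_rot': array([ 2.62016961,  1.57077853, -0.17368366]), 'wrist_force': array([-0.6520942 ,  0.76184278, -0.06003801]), 'moment': array([ 0.03253882,  0.02227435, -0.01694064]), 'finger_gap': 94.03921180264416}
```

Run:
```python
import cv2,numpy as np
a=cv2.imread('pics/top0.png')[90:330,150:500]; b=cv2.imread('pics/side0.png')[90:400,150:470]
cv2.imwrite('pics/v1.png',cv2.resize(a,None,fx=2.2,fy=2.2)); cv2.imwrite('pics/v2.png',cv2.resize(b,None,fx=1.9,fy=1.9))
```

```text
(no output)
```

View pics/v1.png

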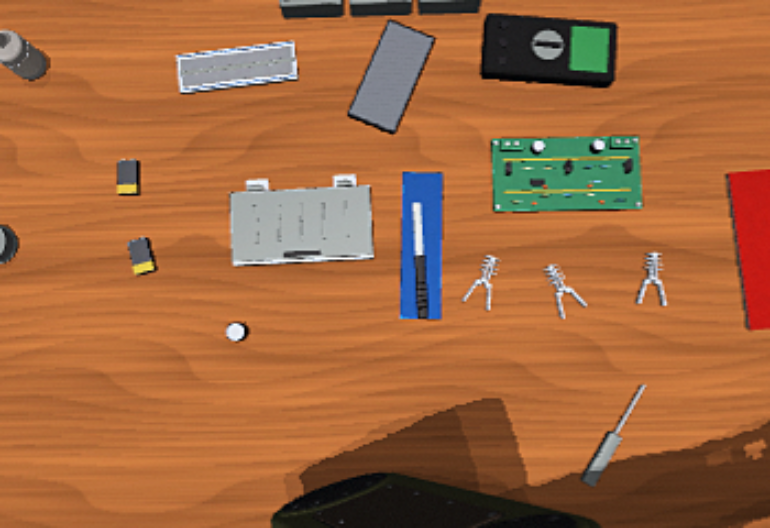

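View pics/v2.png

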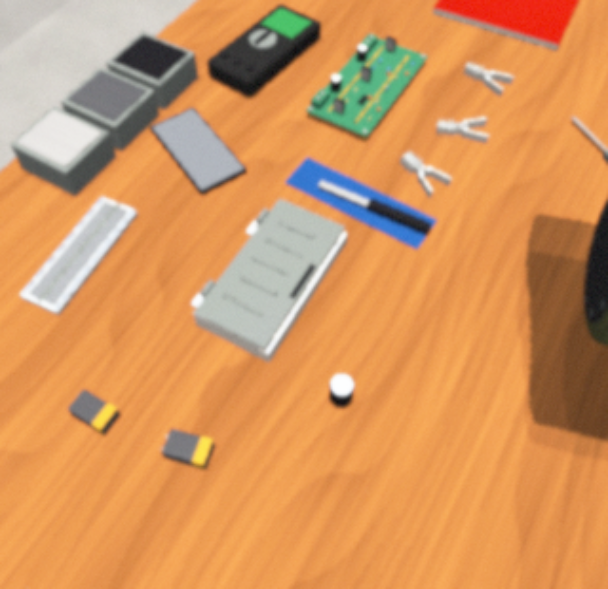

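```bash
cat >> h.py <<'E'
from scipy.optimize import minimize
def clouds():
    "both cameras' clouds, bench-levelled in z by the local wood height"
    out=[]
    for n in ['top','side']:
        w=cloud(cam(n)); out.append(w)
    return out
def blob(w,cx,cy,r,z0,z1):
    P=w.reshape(-1,3); P=P[~np.isnan(P[:,0])]; P=P[np.hypot(P[:,0]-cx,P[:,1]-cy)<r+30]
    lo=P[P[:,2]<z0]
    P=P[np.hypot(P[:,0]-cx,P[:,1]-cy)<r]
    return P[(P[:,2]>z0)&(P[:,2]<z1)]
def rect(P):
    (cx,cy),(a,b),an=cv2.minAreaRect(P[:,:2].astype(np.float32))
    if a<b: a,b,an=b,a,an+90
    an=(an+90)%180-90
    return np.round([cx,cy,a,b,an],1)
def clipfit(P,x0,y0,yaw0=0):
    segs=np.array([[[0,0],[33,0]],[[0,0],[-35,15]],[[0,0],[-35,-15]]],float)
    t=np.linspace(0,1,15)[:,None]; S=np.concatenate([s[0]+t*(s[1]-s[0]) for s in segs])
    def cost(p):
        c,s=np.cos(p[2]),np.sin(p[2]); M=S@np.array([[c,s],[-s,c]])+p[:2]
        D=np.hypot(*(P[:,None,:2]-M[None]).transpose(2,0,1))
        return np.mean(np.minimum(D.min(1),15)**2)+np.mean(np.minimum(D.min(0),15)**2)
    best=min((minimize(cost,[x0,y0,yaw0+k],method='Nelder-Mead') for k in np.radians([-40,-20,0,20,40])),key=lambda r:r.fun)
    return np.round([*best.x[:2],np.degrees(best.x[2]),best.fun],1)
def togo(x,y,z,yaw=None):
    """yaw (deg) = wanted direction of tool z-axis plane: jaws open along world dir yaw+90"""
    s=manip.read_state(); Rm=rot(s['eef_rot']); a=np.degrees(np.arctan2(Rm[1,1],Rm[0,1]))
    spin=0
    if yaw is not None:
        # spin about tool x (down): positive turns clockwise seen from above
        d=(a-(yaw+90)+90)%180-90; spin=np.radians(d)
    R2=Rm@R.from_rotvec([spin,0,0]).as_matrix()
    dl=R2.T@(np.array([x,y,z])-s['eef_pos'])
    print('t',round(s['clock'],1),'tcp',np.round(s['eef_pos'],1),'y-axis deg',round(a,1),'q6',round(s['joints'][5],2),'spin',round(spin,3),'then tool shift',np.round(dl,1),'xdown',np.round(Rm[:,0],3))
E
python3 - <<'E'
from h import *
for n,w in zip(['top','side'],clouds()):
    print(n,'bench z',np.round([np.nanmedian(blob(w,x,y,15,-9,9)[:,2]) for x,y in [(420,60),(560,290),(400,-180),(620,-330)]],1))
    print('cover',rect(blob(w,538,113,125,25,40)))
    for x,y in [(607,349),(499,330)]: print('bat',rect(blob(w,x,y,40,9,26)))
    P=blob(w,480,-45,100,10.5,26); P=P[abs(P[:,1]+45)<20]; print('handle',rect(P))
    P=blob(w,500,-48,120,3,26); P=P[abs(P[:,1]+46)<20]; print('spud',P[:,0].min(),P[:,0].max())
    for y in (-245,-164,-83):
        P=blob(w,602,y,20,29,50); print('trans',np.round(np.median(P,0),1),rect(P),len(P))
    for x,y in [(454,-129),(442,-231),(450,-357)]:
        P=blob(w,x,y,48,5,26); print('clip',clipfit(P,x,y),len(P))
togo(430,-45,150,0)
E
```

```text
top bench z [ 0.1 -0.5  0.3  8.9]
cover [538.6 112.  187.9 104.5 -88.8]
bat [ 6.092e+02  3.489e+02  4.930e+01  2.720e+01 -6.000e-01]
bat [500.3 330.4  48.   27.3  13.7]
handle [483.7 -45.5 151.5  13.9   1.5]
spud 382.11180475539305 615.3487807303201
trans [ 602.2 -246.    37.7] [ 602.6 -246.1   14.     4.     1.1] 12
trans [ 605.3 -165.8   39.6] [ 603.7 -166.9   14.8    4.8    4.5] 13
trans [nan nan nan] [0. 0. 0. 0. 0.] 0
clip [ 461.4 -132.   -20.7   39.8] 96
clip [ 447.9 -229.5   27.1   44.4] 109
clip [ 460.8 -356.2   -7.2   41.4] 129
side bench z [-1.  -0.5 -0.8  nan]
cover [539.7 113.2 189.6 101.5 -88.6]
bat [608.  349.7  49.8  26.9   0.7]
bat [500.6 330.9  48.7  28.7  14.8]
handle [457.1 -44.2 102.3  15.9   1.9]
spud 405.7894612450798 602.467416465301
trans [ 601.7 -243.8   35.2] [ 601.5 -245.2   14.     6.3   -8.2] 24
trans [ 601.6 -164.1   34.7] [ 603.2 -165.8   14.7    7.2    2.7] 23
trans [nan nan nan] [0. 0. 0. 0. 0.] 0
clip [ 460.5 -130.5  -20.5   24.5] 167
clip [ 446.  -228.5   27.5   21.2] 155
clip [ 458.1 -354.    -5.2   22.5] 134
t 1.4 tcp [ 187.5 -517.1  216.4] y-axis deg -70.1 q6 -0.07 spin 0.348 then tool shift [  66.5 -472.  -242.5] xdown [ 0.  0. -1.]
  return _methods._mean(a, axis=axis, dtype=dtype,
  ret = um.true_divide(
  return np.nanmean(a, axis, out=out, keepdims=keepdims)
```

```bash
python3 -m handwheel '[[[0,0,0],0.161],[[0,0,0],0.161],[[10,-45,-27],0],[[10,-45,-27],0],[[10,-45,-27],0],[[10,-45,-27],0],[[10,-45,-27],0],[[10,-45,-27],0],[[10,-45,-27],0],[[10,-45,-27],0]]' 146 40; python3 -c "
from h import *
togo(479.5,-44.6,60,1.5)"
```

```text
clock: 2.65
eef_pos: [394.8, -150.1, 136.4]
eef_rot: [2.718, 1.57, -0.398]
wrist_force: [0.4, -0.3, 0.1]
finger_gap: 40.5
t 2.6 tcp [ 394.8 -150.1  136.4] y-axis deg -88.5 q6 1.1 spin -0.001 then tool shift [  76.4 -103.2  -87.4] xdown [ 0.001 -0.    -1.   ]
```

```bash
python3 -m handwheel '[[[15,-34.4,-29.1],0],[[15,-34.4,-29.1],0],[[15,-34.4,-29.1],0],[[15,0,0],0],[[20,0,0],0],[[20,0,0],0],[[15,0,0],0],[[6.4,0,0],0],[[0,0,0],0],[[0,0,0],0]]'; python3 -c "
from h import *
togo(479.5,-44.6,15,1.5)
c=cam('side','s1.png');cv2.imwrite('pics/v3.png',cv2.resize(cv2.imread('pics/s1.png')[150:250,270:430],None,fx=4,fy=4))"
```

```text
clock: 3.9
eef_pos: [479.0, -46.3, 15.6]
eef_rot: [2.945, 1.57, -0.171]
wrist_force: [0.2, -1.2, -0.2]
finger_gap: 40.1
t 3.9 tcp [479.  -46.3  15.6] y-axis deg -88.5 q6 1.37 spin -0.0 then tool shift [ 0.6 -1.7 -0.5] xdown [ 0.001 -0.    -1.   ]
```

View pics/v3.png

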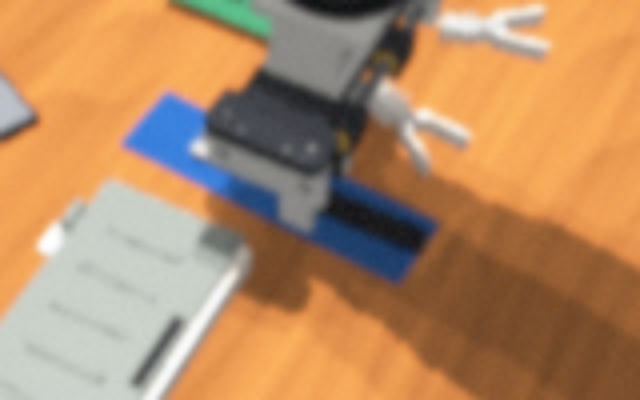

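```bash
python3 -m handwheel '[[[0.6,-1.7,0],0],[[0,0,0],0],[[0,0,0],0],[[0,0,0],0],[[0,0,0],0],[[0,0,0],0],[[0,0,0],0],[[-20,0,0],0],[[-35,0,0],0],[[-35,0,0],0]]' 255 45
python3 - <<'E'
from h import *
T,S=clouds()
s=manip.read_state(); print(s['finger_gap'],s['eef_pos'])
x,y,z=s['eef_pos']
for w in (T,S):
    P=blob(w,x+50,y,60,z-35,z+20); P=P[(abs(P[:,1]-y)<12)&(P[:,0]>x+22)]; print('blade',len(P),np.round(np.percentile(P,[2,50,98],axis=0),1).tolist())
    P=P[P[:,0]>x+30]; print(np.polyfit(P[:,0],P[:,1],1),np.polyfit(P[:,0],P[:,2],1)) if len(P)>4 else 0
E
```

```text
clock: 5.2
eef_pos: [478.4, -44.5, 105.2]
eef_rot: [-0.089, 1.57, 3.078]
wrist_force: [0.7, -0.2, -0.0]
finger_gap: 13.4
13.338058952339527 [480.16440646 -44.78484599 107.53294036]
blade 2 [[562.3, -47.6, 101.1], [562.5, -46.3, 102.4], [562.8, -45.1, 103.7]]
blade 62 [[503.9, -47.1, 100.7], [535.2, -41.3, 103.2], [562.9, -38.3, 104.9]]
[-1.61351206e-02 -3.29267040e+01] [-3.14054273e-03  1.04846302e+02]
```

```bash
python3 -m handwheel '[[[0,-35,20],0],[[0,-42,25],0],[[0,-42,25],0],[[0,-35,22],0],[[20,0,0],0],[[25,0,0],0],[[20,0,0],0],[[0,0,0],0],[[0,0,0],0],[[0,0,0],0]]'
python3 - <<'E'
from h import *
togo(390,113,30.7,1.4)
T,S=clouds(); x,y,z=manip.read_state()['eef_pos']
for w in (T,S):
    P=blob(w,x+50,y,60,z-25,z+10); P=P[(abs(P[:,1]-y)<12)&(P[:,0]>x+25)&(P[:,0]<x+100)&(P[:,2]>z-16)]; print('blade',len(P),np.round(np.percentile(P,[2,50,98],axis=0),1).tolist())
    P=blob(w,500,113,60,25,36);P=P[abs(P[:,1]-113)<30]; print('lip front',np.percentile(P[:,0],[0,1,3]),np.median(P[:,2]))
E
```

```text
clock: 6.55
eef_pos: [383.1, 107.1, 40.1]
eef_rot: [-2.988, 1.57, 0.179]
wrist_force: [0.4, 0.9, -0.5]
finger_gap: 13.2
t 6.5 tcp [383.1 107.1  40.1] y-axis deg -88.5 q6 1.73 spin 0.001 then tool shift [ 9.4 -5.7 -7. ] xdown [ 0.001  0.    -1.   ]
blade 43 [[437.3, 102.4, 30.4], [451.8, 108.4, 34.4], [466.3, 111.7, 39.4]]
lip front [440.37471458 445.94049231 454.53435007] 30.710517691839982
blade 31 [[453.3, 103.2, 31.9], [460.1, 108.7, 33.9], [466.8, 113.7, 35.6]]
lip front [452.63057846 456.43484884 463.23145671] 29.71235931480635
```

```bash
python3 -m handwheel '[[[5,-3,0],0],[[4.4,-2.7,0],0],[[0,0,0],0],[[0,0,-8],0],[[0,0,-8],0],[[0,0,-6],0],[[0,0,-5],0],[[0,0,0],0],[[0,0,0],0],[[0,0,0],0]]'
python3 - <<'E'
from h import *
togo(414,113,30.7,1.4)
c=cam('side','s2.png');cv2.imwrite('pics/v4.png',cv2.resize(cv2.imread('pics/s2.png')[200:340,220:400],None,fx=4,fy=4))
E
```

```text
clock: 7.9
eef_pos: [409.4, 113.5, 30.1]
eef_rot: [-0.074, 1.571, 3.093]
wrist_force: [0.2, 0.7, -0.1]
finger_gap: 13.8
t 7.9 tcp [409.4 113.5  30.1] y-axis deg -88.5 q6 1.73 spin 0.001 then tool shift [-0.6  0.6 -4.6] xdown [-0.  0. -1.]
```

View pics/v4.png

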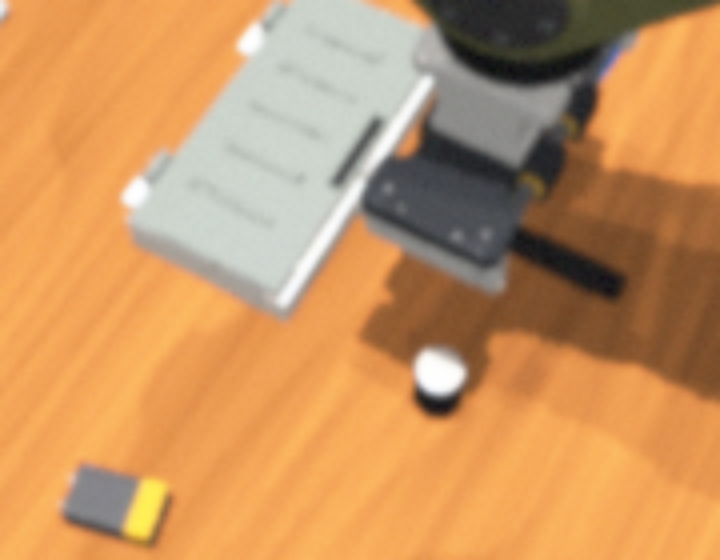

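```bash
python3 -m handwheel '[[[0,0,-1],0],[[0,0,-1],0],[[0,0,-1],0],[[0,0,-1],0],[[0,0,-1],0],[[0,0,0],0],[[0,0,0],0],[[0,0,0],0],[[0,0,0],0],[[0,0,0],0]]'; python3 -c "
from h import *
togo(414,113,30.7,1.4)"
```

```text
clock: 9.2
eef_pos: [414.5, 113.6, 30.0]
eef_rot: [-1.339, 1.571, 1.828]
wrist_force: [-1.4, 1.3, 0.7]
finger_gap: 13.4
t 9.2 tcp [414.5 113.6  30. ] y-axis deg -88.5 q6 1.73 spin 0.001 then tool shift [-0.7  0.6  0.6] xdown [-0.  0. -1.]
```

```bash
python3 -m handwheel '[[[-3,0,0],0],[[-3,0,0],0],[[-3,0,0],0],[[-3,0,-0.5],0],[[-4,0,-1],0],[[-4,0,-1],0],[[0,0,0],0],[[0,0,0],0],[[0,0,0],0],[[0,0,0],0]]'
python3 - <<'E'
from h import *
togo(422.3,113.6,65.5,1.4)
T,S=clouds()
for w in (T,S):
    P=blob(w,540,160,90,20,90);P=P[(P[:,1]>150)&(P[:,1]<195)]; print(len(P),np.round(np.polyfit(P[:,0],P[:,2],1),3),np.round(P[:,0].min()))
E
```

```text
clock: 10.45
eef_pos: [417.1, 113.7, 50.0]
eef_rot: [-2.922, 1.571, 0.246]
wrist_force: [0.0, -0.5, -1.2]
finger_gap: 13.5
t 10.4 tcp [417.1 113.7  50. ] y-axis deg -88.5 q6 1.73 spin 0.001 then tool shift [-15.5   0.2  -5.2] xdown [ 0.  0. -1.]
512 [ -0.145 116.284] 484.0
818 [ -0.131 108.124] 484.0
```

```bash
python3 -m handwheel '[[[-5,0,-1.7],0],[[-5,0,-1.7],0],[[-5.5,0,-1.8],0],[[-6.5,0,-5],0],[[-6.5,0,-5],0],[[-6.4,0,-5],0],[[-7,0,-9.5],0],[[-6.7,0,-9.8],0],[[0,0,0],0],[[0,0,0],0]]'
python3 - <<'E'
from h import *
togo(478,113.6,105.5,1.4)
T,S=clouds()
for w in (T,S):
    P=blob(w,550,165,90,33,170);P=P[(P[:,1]>150)&(P[:,1]<195)]; print(len(P),np.round(np.polyfit(P[:,0],P[:,2],1),3),np.round(np.percentile(P,[3,97],axis=0)).tolist())
E
```

```text
clock: 11.8
eef_pos: [456.5, 114.7, 98.4]
eef_rot: [0.301, 1.571, -2.815]
wrist_force: [0.6, -0.5, -0.4]
finger_gap: 13.5
t 11.8 tcp [456.5 114.7  98.4] y-axis deg -88.5 q6 1.71 spin 0.001 then tool shift [ -7.1   1.6 -21.5] xdown [-0. -0. -1.]
207 [ -1.627 981.323] [[535.0, 151.0, 34.0], [585.0, 193.0, 111.0]]
135 [ -1.622 975.959] [[533.0, 152.0, 35.0], [580.0, 194.0, 109.0]]
```

```bash
python3 -m handwheel '[[[-2.7,0.3,-7],0],[[-2.4,0.3,-7],0],[[-2,0.3,-7.5],0],[[-1,0,-7.5],0],[[0,0,-7.5],0],[[0,0,-7],0],[[2,0,-7],0],[[3,0,-7],0],[[3,0,-6],0],[[0,0,0],0]]'
python3 - <<'E'
from h import *
togo(521,113.6,99,1.4)
T,S=clouds()
for w in (T,S):
    P=blob(w,600,165,80,40,170);P=P[(P[:,1]>150)&(P[:,1]<195)]; print(len(P),np.round(np.percentile(P,[3,97],axis=0)).tolist(), np.round([np.median(P[abs(P[:,2]-z)<6][:,0]) for z in (50,70,90,110)]))
E
```

```text
clock: 13.15
eef_pos: [520.2, 115.4, 98.3]
eef_rot: [0.147, 1.57, -2.969]
wrist_force: [-1.1, 0.4, -1.0]
finger_gap: 13.4
t 13.2 tcp [520.2 115.4  98.3] y-axis deg -88.5 q6 1.69 spin 0.001 then tool shift [-0.7  1.8 -0.8] xdown [-0.001 -0.    -1.   ]
62 [[608.0, 152.0, 103.0], [616.0, 194.0, 119.0]] [ nan  nan  nan 611.]
600 [[586.0, 151.0, 42.0], [614.0, 193.0, 116.0]] [588. 596. 604. 611.]
  return _methods._mean(a, axis=axis, dtype=dtype,
  ret = ret.dtype.type(ret / rcount)
```

```bash
python3 -m handwheel '[[[0,0,25],0],[[0,0,35],0],[[0,40,0],0],[[0,45,-10],0],[[10,45,-12],0],[[20,33,-10],0],[[25,0,0],0],[[12,0,0],0],[[0,0,0],0],[[0,0,0],0]]'; python3 -c "
from h import *
togo(490,-47,15.3,1.2)"
```

```text
clock: 14.5
eef_pos: [496.7, -48.0, 32.6]
eef_rot: [2.952, 1.569, -0.164]
wrist_force: [-0.4, 0.7, -0.7]
finger_gap: 13.3
t 14.5 tcp [496.7 -48.   32.6] y-axis deg -88.5 q6 1.37 spin 0.006 then tool shift [17.3 -1.1  6.7] xdown [ 0.001 -0.    -1.   ]
```

```bash
python3 -m handwheel '[[[6,-1,3],0],[[5,0,3.5],0],[[4,0,0],0],[[2.3,0,0],0],[[0.3,0,0],0],[[0,0,0],0],[[0,0,0],0],[[0,0,0],0],[[0,0,0],0],[[0,0,0],0]]'; python3 -m handwheel '[[[0,0,0],0],[[0,0,0],0],[[0,0,0],0],[[0,0,0],0],[[-10,0,0],0],[[-25,0,0],0],[[-30,0,0],0],[[-30,0,0],0],[[0,0,0],0],[[0,0,0],0]]' 146
python3 - <<'E'
from h import *
T,S=clouds()
for w in (T,S):
    for x,y in [(607,349),(499,330)]: print('bat',rect(blob(w,x,y,40,9,26)))
    P=blob(w,490,-46,100,10.5,26); P=P[abs(P[:,1]+45)<25]; print('handle',rect(P))
togo(500.4,330.6,60,14.3)
E
```

```text
clock: 15.75
eef_pos: [489.7, -47.4, 14.5]
eef_rot: [-0.2, 1.571, 2.967]
wrist_force: [-4.2, -0.6, 8.2]
finger_gap: 13.5
clock: 17.0
eef_pos: [489.4, -47.3, 108.7]
eef_rot: [-0.168, 1.57, 2.999]
wrist_force: [-0.4, -1.1, -0.2]
finger_gap: 40.1
bat [609.3 349.5  48.9  27.7  -1.2]
bat [500.1 330.4  48.   27.5  15.3]
handle [0. 0. 0. 0. 0.]
bat [608.1 350.   50.6  27.2   1. ]
bat [500.7 331.5  49.1  27.9  14.7]
handle [489.2 -46.5 144.5  16.9   2.1]
t 17.1 tcp [489.2 -47.3 108.2] y-axis deg -88.5 q6 1.37 spin -0.224 then tool shift [  48.3 -363.4 -104.3] xdown [-0.002  0.    -1.   ]
```

```bash
python3 -m handwheel '[[[0,-47.2,-2.6],0],[[0,-47.2,-2.6],0],[[0,-47.2,-2.6],0],[[0,-47.2,-2.6],0],[[5,-47.2,-2.6],0],[[10,-47.2,-2.6],0],[[10,-47.2,-2.6],0],[[10,-47.2,-2.6],0],[[5,0,0],-0.112],[[5,0,0],-0.112]]' 119; python3 -c "
from h import *
togo(500.4,331,19,14.6)"
```

```text
clock: 18.35
eef_pos: [500.1, 330.9, 62.5]
eef_rot: [0.281, 1.568, -2.606]
wrist_force: [-0.2, 0.5, -0.2]
finger_gap: 50.0
t 18.4 tcp [500.1 330.9  62.5] y-axis deg -75.4 q6 1.84 spin -0.0 then tool shift [43.5 -0.1 -0.4] xdown [-0.002 -0.001 -1.   ]
```

```bash
python3 -m handwheel '[[[15,0,0],0],[[15,0,0],0],[[10,0,0],0],[[3.5,0,0],0],[[0,0,0],0],[[0,0,0],0],[[0,0,0],0],[[0,0,0],0],[[0,0,0],0],[[0,0,0],0]]'; python3 -m handwheel '[[[0,0,0],0],[[0,0,0],0],[[0,0,0],0],[[0,0,0],0],[[0,0,0],0],[[-10,0,0],0],[[-25,0,0],0],[[-30,0,0],0],[[0,0,0],0],[[0,0,0],0]]' 255 25
python3 - <<'E'
from h import *
s=manip.read_state(); x,y,z=s['eef_pos']
T,S=clouds()
P=blob(S,570,113,80,10,40); print('box S',rect(blob(S,541,113,125,14,31)), 'T',rect(blob(T,541,113,125,14,34)))
for w in (T,S):
    print('walltop',rect(blob(w,541,113,115,22,29)))
togo(541,165,80,1.4)
c=cam('side','s3.png');cv2.imwrite('pics/v5.png',cv2.resize(cv2.imread('pics/s3.png')[170:360,180:400],None,fx=3.4,fy=3))
E
```

```text
clock: 19.6
eef_pos: [500.8, 330.6, 20.7]
eef_rot: [2.709, 1.571, -0.182]
wrist_force: [0.0, 0.3, -0.3]
finger_gap: 49.9
clock: 20.85
eef_pos: [500.5, 330.4, 85.1]
eef_rot: [0.307, 1.57, -2.585]
wrist_force: [0.2, -0.9, -0.3]
finger_gap: 26.4
box S [491.9 184.7  73.7  36.5  58.2] T [537.2 112.5 188.8 102.3 -88.4]
walltop [535.7 112.4 188.6  99.2 -88.6]
walltop [499.3 191.8  54.8  26.1  56.3]
t 20.9 tcp [500.3 330.3  84.6] y-axis deg -75.7 q6 1.84 spin 0.225 then tool shift [  4.7 166.3 -36.6] xdown [-0.002 -0.001 -1.   ]
```

View pics/v5.png

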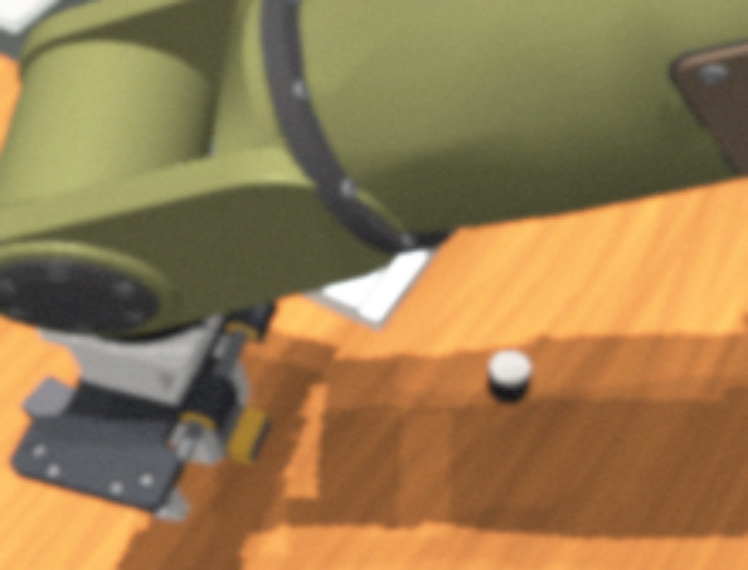

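```bash
python3 -m handwheel '[[[0,0,0],0.113],[[0,0,0],0.112],[[0,40,-9],0],[[0,45,-9],0],[[0,45,-9],0],[[0,36.5,-8],0],[[0,0,0],0],[[10,0,0],0],[[10,0,0],0],[[0,0,0],0]]'; python3 -c "
from h import *
togo(539.2,164.8,23.8,1.4)"
```

```text
clock: 22.25
eef_pos: [539.1, 165.6, 64.3]
eef_rot: [0.195, 1.569, -2.92]
wrist_force: [0.4, -0.4, -1.0]
finger_gap: 26.0
t 22.2 tcp [539.1 165.6  64.3] y-axis deg -88.5 q6 1.78 spin 0.002 then tool shift [40.5  0.8 -0.2] xdown [-0.002 -0.    -1.   ]
```

```bash
python3 -m handwheel '[[[10,0.8,0],0],[[10,0,0],0],[[9,0,0],0],[[6,0,0],0],[[3,0,0],0],[[1,0,0],0],[[1,0,0],0],[[0.4,0,0],0],[[0,0,0],0],[[0,0,0],0]]'; python3 -c "
from h import *
togo(539.2,164.8,23.8,1.4)
T,S=clouds()
for x,y in [(608.7,349.8)]: print('bat',rect(blob(S,x,y,60,9,26)),rect(blob(T,x,y,60,9,26)))
"
```

```text
clock: 23.5
eef_pos: [540.0, 164.3, 25.3]
eef_rot: [-2.752, 1.571, 0.414]
wrist_force: [-0.1, 1.0, -0.2]
finger_gap: 26.1
t 23.5 tcp [540.  164.3  25.3] y-axis deg -88.6 q6 1.78 spin 0.0 then tool shift [ 1.5 -0.6  0.8] xdown [ 0.  0. -1.]
bat [6.084e+02 3.493e+02 4.950e+01 2.790e+01 1.000e-01] [609.4 349.9  49.1  28.1   2.7]
```

```bash
python3 -m handwheel '[[[1,0,0],0],[[0.8,0,0],0],[[0,0,0],0],[[0,0,0],0],[[0,0,0],0],[[0,0,0],0],[[0,0,0],0],[[0,0,0],0],[[0,0,0],0],[[0,0,0],0]]'; python3 -m handwheel '[[[0,0,0],0],[[0,0,0],0],[[0,0,0],0],[[0,0,0],0],[[-10,0,0],0],[[-25,0,0],0],[[-25,0,0],0],[[0,-40,-5],0],[[0,-45,-15],0],[[0,-45,-15],0]]' 157; python3 -c "
from h import *
togo(608.7,349.7,60,0.8)
T,S=clouds()
for x,y in [(539,165)]: print('batA',rect(blob(T,x,y,38,16,29)),np.median(blob(T,x,y,15,5,40)[:,2]))
"
```

```text
clock: 24.85
eef_pos: [540.1, 164.3, 24.6]
eef_rot: [-3.1, 1.57, 0.066]
wrist_force: [-5.9, -1.9, 14.3]
finger_gap: 26.3
clock: 26.1
eef_pos: [572.1, 296.5, 84.5]
eef_rot: [-2.765, 1.57, 0.401]
wrist_force: [1.2, -0.7, 0.5]
finger_gap: 36.2
t 26.1 tcp [572.1 296.5  84.5] y-axis deg -88.6 q6 1.97 spin 0.011 then tool shift [ 24.6 -52.7 -37.3] xdown [ 0.001  0.    -1.   ]
batA [539.3 175.9  73.2  53.8   1.9] 21.421759354587493
```

```bash
python3 -m handwheel '[[[0,-27,-19],0],[[10,-26,-18.5],0],[[15,0,0],0],[[0,0,0],0],[[15,0,0],0],[[15,0,0],0],[[8,0,0],0],[[2,0,0],0],[[0,0,0],0],[[0,0,0],0]]' 119; python3 -c "
from h import *
togo(608.7,349.7,19.3,0.8)"
```

```text
clock: 27.45
eef_pos: [608.1, 349.1, 19.0]
eef_rot: [-2.696, 1.57, 0.47]
wrist_force: [-0.1, 0.3, -0.1]
finger_gap: 50.2
t 27.4 tcp [608.1 349.1  19. ] y-axis deg -88.6 q6 2.01 spin 0.011 then tool shift [-0.3 -0.6 -0.6] xdown [ 0.001  0.    -1.   ]
```

```bash
python3 -m handwheel '[[[0,0,0],0],[[0,0,0],0],[[0,0,0],0],[[0,0,0],0],[[0,0,0],0],[[-10,0,0],0],[[-25,0,0],0],[[-30,0,0],0],[[0,25,33],0],[[0,25,33],0]]' 255 25;  python3 -m handwheel '[[[0,40,0],0],[[0,40,0],0],[[0,40,0],0],[[0,40,0],0],[[0,40,0],0],[[0,38,0],0],[[0,0,0],0],[[10,0,0],0],[[10,0,0],0],[[0,0,0],0]]'; python3 -c "
from h import *
togo(541.8,60.8,25.3,1.4)"
```

```text
clock: 28.7
eef_pos: [542.3, 296.7, 84.2]
eef_rot: [-2.822, 1.57, 0.344]
wrist_force: [1.0, 0.5, -0.4]
finger_gap: 26.0
clock: 29.95
eef_pos: [548.4, 60.1, 62.2]
eef_rot: [0.005, 1.569, -3.11]
wrist_force: [-0.0, -0.8, -0.6]
finger_gap: 26.2
t 29.9 tcp [548.4  60.1  62.2] y-axis deg -88.5 q6 1.59 spin 0.001 then tool shift [36.9 -0.8  6.5] xdown [-0.002 -0.    -1.   ]
```

```bash
python3 -m handwheel '[[[5,-0.8,3.5],0],[[10,0,3],0],[[10,0,0],0],[[6,0,0],0],[[3,0,0],0],[[2,0,0],0],[[1.5,0,0],0],[[0,0,0],0],[[0,0,0],0],[[0,0,0],0]]'; python3 -c "
from h import *
togo(541.8,60.8,23.5,1.4)"
```

```text
clock: 31.2
eef_pos: [542.6, 60.1, 26.1]
eef_rot: [3.136, 1.571, 0.02]
wrist_force: [0.4, 0.2, -0.5]
finger_gap: 26.5
t 31.2 tcp [542.6  60.1  26.1] y-axis deg -88.6 q6 1.59 spin 0.0 then tool shift [ 2.6 -0.8  0.8] xdown [ 0.  0. -1.]
```

```bash
python3 -m handwheel '[[[1.3,-0.8,0],0],[[1,0,0],0],[[0,0,0],0],[[0,0,0],0],[[0,0,0],0],[[0,0,0],0],[[0,0,0],0],[[0,0,0],0],[[0,0,0],0],[[0,0,0],0]]'; python3 -m handwheel '[[[0,0,0],0],[[0,0,0],0],[[0,0,0],0],[[0,0,0],0],[[-10,0,0],0],[[-30,0,0],0],[[-35,0,0],0],[[-10,20,20],0],[[0,45,35],0],[[0,45,35],0]]' 157;  python3 -m handwheel '[[[0,45,0],0],[[0,45,0],0],[[0,45,0],0],[[0,45,0],0],[[0,0,0],0],[[0,0,0],0],[[0,0,0],0],[[0,0,0],0],[[0,0,0],0],[[0,0,0],0]]'
python3 - <<'E'
from h import *
c=cam('top','t1.png');d=cam('side','s4.png');T=cloud(c);S=cloud(d)
for w in (T,S):
    for x,y in [(540,165),(542,61)]: P=blob(w,x,y,33,18,27); print('bat',rect(P),np.round(np.median(P[:,2]),1),len(P))
    for y in (-325,-245,-165): P=blob(w,603,y,20,29,50); print('trans',np.round(np.median(P,0),1) if len(P) else 0,rect(P),len(P))
    for x,y in [(454,-129),(442,-231),(450,-357)]:
        P=blob(w,x,y,55,5,26)
        if len(P)<40: continue
        f=clipfit(P,x,y); a=np.radians(f[2]); u=np.array([np.cos(a),np.sin(a)]); v=np.array([-u[1],u[0]]); k=P[:,:2]@u; l=P[:,:2]@v
        pin=((k.min()+37)+(k.max()-34))/2; m=(l.min()+l.max())/2
        print('clip',f,len(P),'ext',np.round([k.max()-k.min(),l.max()-l.min()],1),'pin',np.round(u*pin+v*m,1))
a=cv2.imread('pics/s4.png')[90:330,230:500]
cv2.imwrite('pics/v6.png',cv2.resize(a,None,fx=2.4,fy=2.4)[:600,:800])
E
```

```text
clock: 32.45
eef_pos: [542.5, 60.9, 23.6]
eef_rot: [0.285, 1.571, -2.832]
wrist_force: [0.2, 0.1, -0.4]
finger_gap: 26.0
clock: 33.7
eef_pos: [454.3, -52.3, 109.4]
eef_rot: [2.886, 1.57, -0.23]
wrist_force: [1.1, -0.5, 0.1]
finger_gap: 36.2
clock: 34.95
eef_pos: [459.7, -231.1, 108.7]
eef_rot: [-2.141, 1.571, 1.026]
wrist_force: [-0.3, -0.7, -0.1]
finger_gap: 36.2
bat [540.9 161.8  63.1  26.5  -4. ] 21.7 134
bat [542.1  58.9  62.1  26.3   2.4] 20.8 131
trans [ 600.8 -325.6   39.4] [ 602.1 -326.8   15.5    4.7   -4.2] 15
trans [ 602.  -245.8   36.3] [ 602.8 -245.8   14.3    3.7    7.8] 12
trans [ 603.9 -165.7   39.7] [ 603.5 -166.4   15.1    4.9   -5.2] 14
clip [ 461.8 -132.3  -20.5   47.2] 98 ext [83.8 85.5] pin [ 448.2 -134.5]
bat [538.1 163.7  46.   27.    1.8] 20.3 231
bat [545.3  60.8  53.2  27.4   2. ] 20.3 186
trans [ 602.  -325.3   35.2] [ 601.8 -324.2   15.7    8.7   12.7] 22
trans [ 601.9 -244.4   34.6] [ 602.  -245.1   14.7    6.2    9.1] 24
trans [ 602.4 -164.7   35.2] [ 602.1 -165.8   16.9    8.1   -5. ] 20
clip [ 460.5 -131.1  -21.2   22.5] 161 ext [70.  37.7] pin [ 454.9 -129.6]
clip [ 446.1 -228.4   27.5   21.3] 149 ext [71.7 38.6] pin [ 441.3 -231.8]
clip [ 458.  -353.7   -3.6   21.1] 122 ext [68.2 37.6] pin [ 451.9 -354.3]
```

View pics/v6.png

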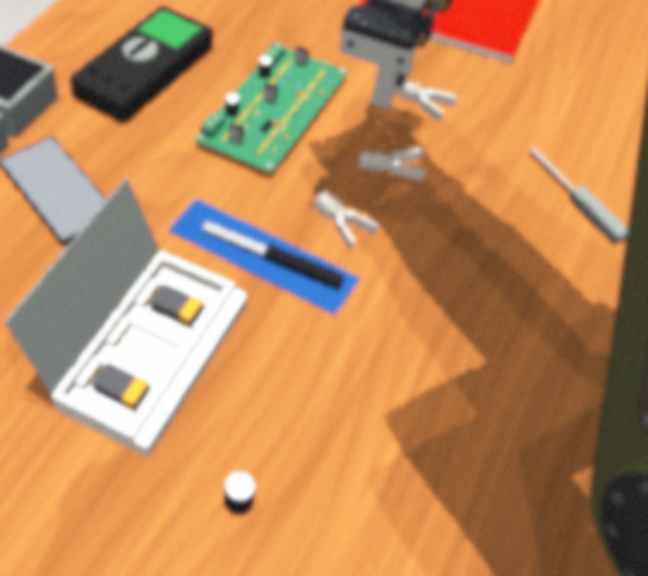

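```bash
python3 -m handwheel '[[[0,5,19],-0.11],[[0,0,0],-0.115],[[0,0,0],-0.115],[[0,0,0],-0.115],[[20,0,0],0],[[20,0,0],0],[[0,0,0],0],[[0,0,0],0],[[0,0,0],0],[[0,0,0],0]]' 119; python3 -c "
from h import *
togo(421.8,-241.9,13.3,27.4)"
```

```text
clock: 36.3
eef_pos: [441.0, -236.9, 69.2]
eef_rot: [2.113, 1.57, -0.549]
wrist_force: [0.1, 0.4, 0.1]
finger_gap: 50.0
t 36.3 tcp [ 441.  -236.9   69.2] y-axis deg -62.5 q6 0.52 spin 0.002 then tool shift [55.8 -4.4 19.4] xdown [ 0.001 -0.    -1.   ]
```

```bash
python3 -m handwheel '[[[10,-2.2,9.7],0],[[10,-2.2,9.7],0],[[15,0,0],0],[[13,0,0],0],[[6,0,0],0],[[1.8,0,0],0],[[0,0,0],0],[[0,0,0],0],[[0,0,0],0],[[0,0,0],0]]'; python3 -c "
from h import *
togo(421.8,-241.9,13.3,27.4)"; python3 -m handwheel '[[[0,0,0],0],[[0,0,0],0],[[0,0,0],0],[[0,0,0],0],[[0,0,0],0],[[0,0,0],0],[[0,0,0],0],[[-10,0,0],0],[[-25,0,0],0],[[-25,0,0],0]]' 255 40
python3 - <<'E'
from h import *
togo(550,-245,90,0)
T=cloud(cam('top','t2.png'));S=cloud(cam('side','s5.png'))
a=cv2.imread('pics/s5.png')[110:200,350:480]
cv2.imwrite('pics/v7.png',cv2.resize(a,None,fx=5,fy=5))
E
```

```text
clock: 37.55
eef_pos: [421.7, -241.8, 13.0]
eef_rot: [2.059, 1.571, -0.603]
wrist_force: [-0.1, -0.3, 0.3]
finger_gap: 50.6
t 37.5 tcp [ 421.7 -241.8   13. ] y-axis deg -62.5 q6 0.49 spin 0.002 then tool shift [-0.3  0.1 -0.1] xdown [ 0. -0. -1.]
clock: 38.8
eef_pos: [421.5, -241.8, 74.1]
eef_rot: [-1.697, 1.571, 1.925]
wrist_force: [0.2, 0.0, -0.3]
finger_gap: 16.7
t 38.8 tcp [ 421.5 -241.8   74.1] y-axis deg -62.5 q6 0.49 spin 0.48 then tool shift [ -15.9    3.2 -128.5] xdown [-0.  0. -1.]
```

View pics/v7.png

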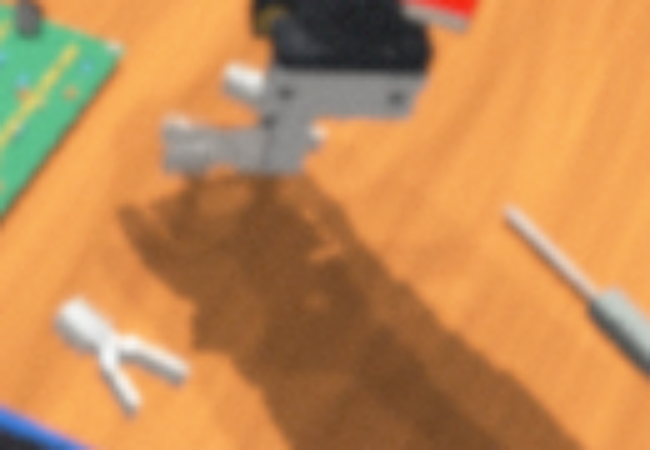

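```bash
python3 -m handwheel '[[[0,0,0],0.16],[[0,0,0],0.16],[[0,0,0],0.16],[[0,1,-30],0],[[0,1,-30],0],[[0,1,-32],0],[[0,0,0],0],[[0,0,0],0],[[0,0,0],0],[[0,0,0],0]]'
python3 - <<'E'
from h import *
togo(553,-245.2,34.5,0)
T=cloud(cam('top','t3.png'));S=cloud(cam('side','s6.png')); x,y,z=manip.read_state()['eef_pos']
for w in (T,S):
    P=blob(w,x+45,y,50,z-22,z+12);P=P[P[:,0]>x+12]; print(len(P),np.round(np.percentile(P,[1,50,99],axis=0)-[x,y,z],1).tolist())
    for k in range(10,66,8):
        Q=P[abs(P[:,0]-x-k)<4]; print(k,np.round([Q[:,1].min()-y,Q[:,1].max()-y,np.median(Q[:,2])-z],1) if len(Q) else 0)
a=cv2.imread('pics/t3.png')[170:250,370:470]
cv2.imwrite('pics/v8.png',cv2.resize(a,None,fx=6,fy=6))
E
```

```text
clock: 40.15
eef_pos: [513.2, -244.9, 73.0]
eef_rot: [2.121, 1.571, -1.021]
wrist_force: [0.1, 0.2, -0.4]
finger_gap: 16.6
t 40.1 tcp [ 513.2 -244.9   73. ] y-axis deg -90.0 q6 1.06 spin -0.001 then tool shift [ 38.5   0.3 -39.8] xdown [ 0. -0. -1.]
10 [[49.1, 6.3, -5.7], [55.1, 9.0, -1.8], [58.0, 14.8, 1.6]]
10 0
18 0
26 0
34 0
42 0
50 [ 7.3 12.9 -0.9]
58 [ 6.2 15.  -1.8]
136 [[13.9, -15.1, -13.6], [39.4, 4.2, -3.1], [58.6, 16.0, 2.3]]
10 [ 7.4  8.2 -2.5]
18 [-5.8 10.5 -2.1]
26 [-6.3  6.5 -3.9]
34 [-11.9  11.5  -3.5]
42 [-14.1  14.3  -4.5]
50 [-19.6  16.5  -2.7]
58 [-13.   15.3  -5. ]
```

View pics/v8.png

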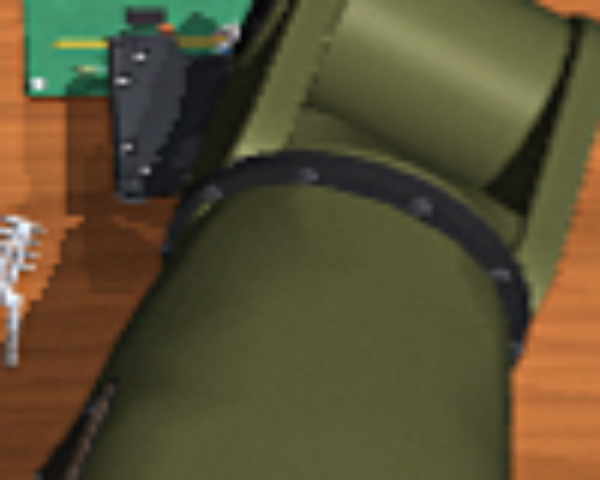

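```bash
python3 -m handwheel '[[[15,0.3,0],0],[[14,0,0],0],[[7,0,0],0],[[2.5,0,0],0],[[0,0,0],0],[[0,0,-10],0],[[0,0,-10],0],[[0,0,-9],0],[[0,0,-6],0],[[0,0,-3.8],0]]'
python3 - <<'E'
from h import *
togo(552,-245.2,34.5,0)
print(manip.read_state()['wrist_force'])
E
```

```text
clock: 41.5
eef_pos: [552.7, -245.1, 34.2]
eef_rot: [-0.533, 1.571, 2.608]
wrist_force: [-0.1, 0.7, -0.9]
finger_gap: 16.6
t 41.5 tcp [ 552.7 -245.1   34.2] y-axis deg -90.0 q6 1.09 spin -0.0 then tool shift [-0.3  0.1  0.7] xdown [-0.  0. -1.]
[-0.07854896  0.721446   -0.93251888]
```

```bash
python3 -m handwheel '[[[0,0,0.7],0],[[0,0,0],0],[[0,0,0],0],[[0,0,0],0],[[0,0,0],0],[[0,0,0],0],[[-10,0,0],0],[[-20,0,0],0],[[-25,0,0],0],[[-10,0,30],0]]' 119;  python3 -m handwheel '[[[0,-20,45],0],[[0,-35,45],0],[[0,-35,0],0],[[0,-22,0],0],[[0,0,0],0.12],[[0,0,0],0.12],[[0,0,0],0.12],[[0,0,0],0],[[0,0,0],0],[[0,0,0],0]]'
python3 - <<'E'
from h import *
d=cam('side','s7.png'); S=cloud(d);T=cloud(cam('top','t4.png'))
for w in (S,T):
    P=blob(w,575,-245,45,24,60); 
    if len(P)>10: print('clip on T1',len(P),rect(P),np.round(np.percentile(P,[2,50,98],axis=0),1).tolist())
    for x,y in [(454,-129),(450,-357)]:
        P=blob(w,x,y,55,5,26)
        if len(P)<40: continue
        f=clipfit(P,x,y); a=np.radians(f[2]); u=np.array([np.cos(a),np.sin(a)]); v=np.array([-u[1],u[0]]); k=P[:,:2]@u; l=P[:,:2]@v
        pin=((k.min()+37)+(k.max()-34))/2; m=(l.min()+l.max())/2
        print('clip',f,len(P),'ext',np.round([k.max()-k.min(),l.max()-l.min()],1),'pin',np.round(u*pin+v*m,1))
togo(434.3,-121.8,13.3,-21)
a=cv2.imread('pics/s7.png')[90:240,270:440]
cv2.imwrite('pics/v9.png',cv2.resize(a,None,fx=4,fy=4))
E
```

```text
clock: 42.75
eef_pos: [522.9, -245.4, 102.3]
eef_rot: [2.655, 1.567, -0.486]
wrist_force: [-0.5, 0.0, 0.2]
finger_gap: 50.2
clock: 44.0
eef_pos: [431.8, -133.1, 99.6]
eef_rot: [3.13, 1.57, -0.37]
wrist_force: [-0.6, 0.7, 0.6]
finger_gap: 50.3
clip on T1 117 [ 578.  -244.8   63.9   26.    -2.3] [[550.2, -255.9, 24.2], [586.5, -241.9, 31.9], [608.3, -232.0, 38.6]]
clip [ 460.1 -130.9  -21.    21.7] 165 ext [69.3 35.9] pin [ 455.1 -129.8]
clip [ 455.9 -351.5   -0.6   35.3] 70 ext [66.4 39. ] pin [ 449.9 -351.5]
clip on T1 125 [ 5.750e+02 -2.458e+02  7.070e+01  3.130e+01  5.000e-01] [[540.7, -260.9, 25.9], [580.4, -244.6, 34.7], [609.3, -231.2, 40.5]]
clip [ 458.5 -355.6   -7.    51.6] 133 ext [92.7 96.4] pin [ 443.5 -353.3]
t 44.1 tcp [ 431.7 -133.1   99.4] y-axis deg -110.6 q6 1.55 spin 0.007 then tool shift [ 86.1 -11.5   1.7] xdown [ 0.  0. -1.]
```

View pics/v9.png

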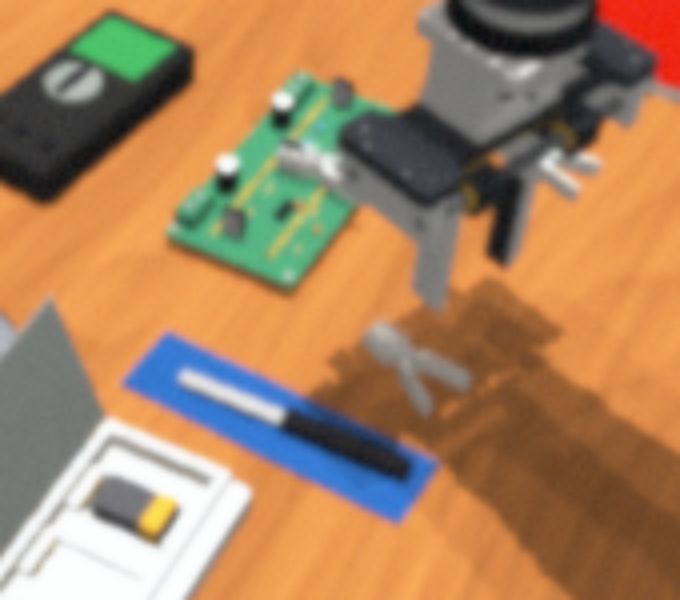

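```bash
python3 -m handwheel '[[[15,-6,1.7],0],[[25,-5.5,0],0],[[25,0,0],0],[[13,0,0],0],[[6,0,0],0],[[2.1,0,0],0],[[0,0,0],0],[[0,0,0],0],[[0,0,0],0],[[0,0,0],0]]'; python3 -c "
from h import *
togo(434.3,-121.8,13.3,-21)"; python3 -m handwheel '[[[0,0,0],0],[[0,0,0],0],[[0,0,0],0],[[0,0,0],0],[[0,0,0],0],[[0,0,0],0],[[0,0,0],0],[[-10,0,0],0],[[-25,0,0],0],[[-25,0,0],0]]' 255 40; python3 -c "
from h import *
togo(513,-165.6,74,0)"
```

```text
clock: 45.35
eef_pos: [434.2, -121.8, 13.4]
eef_rot: [3.064, 1.57, -0.438]
wrist_force: [0.0, 0.8, -0.1]
finger_gap: 50.0
t 45.4 tcp [ 434.2 -121.8   13.4] y-axis deg -110.6 q6 1.58 spin 0.006 then tool shift [ 0.1 -0.  -0. ] xdown [ 0. -0. -1.]
clock: 46.6
eef_pos: [434.1, -121.7, 74.5]
eef_rot: [-2.696, 1.571, 0.086]
wrist_force: [-0.0, -0.4, -0.0]
finger_gap: 16.7
t 46.6 tcp [ 434.1 -121.7   74.5] y-axis deg -110.6 q6 1.58 spin -0.36 then tool shift [  0.5  43.9 -78.9] xdown [ 0.  0. -1.]
```

```bash
python3 -m handwheel '[[[0,0,0],-0.12],[[0,0,0],-0.12],[[0,0,0],-0.12],[[0,15,-26],0],[[0,15,-26],0],[[0,14,-27],0],[[0,0,0],0],[[0,0,0],0],[[0,0,0],0],[[0,0,0],0]]'
python3 - <<'E'
from h import *
togo(552,-165.6,34.5,0)
S=cloud(cam('side','s8.png')); x,y,z=manip.read_state()['eef_pos']
P=blob(S,x+45,y,50,z-22,z+12);P=P[P[:,0]>x+12]; print(len(P),np.round(np.percentile(P,[1,50,99],axis=0)-[x,y,z],1).tolist())
for k in range(18,66,8):
        Q=P[abs(P[:,0]-x-k)<4]; print(k,np.round([Q[:,1].min()-y,Q[:,1].max()-y],1) if len(Q) else 0)
E
```

```text
clock: 47.85
eef_pos: [512.9, -165.6, 73.5]
eef_rot: [2.797, 1.571, -0.344]
wrist_force: [0.3, -0.2, 0.2]
finger_gap: 16.6
t 47.9 tcp [ 512.9 -165.6   73.5] y-axis deg -90.0 q6 1.19 spin -0.0 then tool shift [ 39.    0.  -39.1] xdown [ 0. -0. -1.]
130 [[14.2, -10.5, -13.8], [39.1, 5.2, -4.4], [58.3, 15.8, 2.0]]
18 [-2.8  9.2]
26 [-4.6  6. ]
34 [-9.8 13.6]
42 [-9.2 15.7]
50 [-10.5  16.8]
58 [-10.9  14.6]
```

```bash
python3 -m handwheel '[[[15,0,0],0],[[14,0,0],0],[[7,0,0],0],[[3,0,0],0],[[0,0,0],0],[[0,0,-10],0],[[0,0,-10],0],[[0,0,-9],0],[[0,0,-6],0],[[0,0,-3.8],0]]'; python3 -m handwheel '[[[0,0,0],0],[[0,0,0],0],[[0,0,0],0],[[0,0,0],0],[[0,0,0],0],[[0,0,0],0],[[-10,0,0],0],[[-20,0,0],0],[[-25,0,0],0],[[-10,0,30],0]]' 119;  python3 -m handwheel '[[[0,35,35],0],[[0,40,30],0],[[0,40,15],0],[[0,40,0],0],[[0,33,0],0.05],[[0,0,0],0.05],[[0,0,0],0],[[0,0,0],0],[[0,0,0],0],[[0,0,0],0]]'
python3 - <<'E'
from h import *
S=cloud(cam('side','s9.png'));T=cloud(cam('top','t5.png'))
for w in (S,T):
    for yy in (-165,-245):
        P=blob(w,575,yy,45,24,60); 
        if len(P)>10: print('clip on',yy,len(P),rect(P),np.round(np.percentile(P,[2,50,98],axis=0),1).tolist())
    for x,y in [(451,-353)]:
        P=blob(w,x,y,45,5,19)
        if len(P)<40: continue
        f=clipfit(P,x,y); a=np.radians(f[2]); u=np.array([np.cos(a),np.sin(a)]); v=np.array([-u[1],u[0]]); k=P[:,:2]@u; l=P[:,:2]@v
        pin=((k.min()+37)+(k.max()-34))/2; m=(l.min()+l.max())/2
        print('clip',f,len(P),'ext',np.round([k.max()-k.min(),l.max()-l.min()],1),'pin',np.round(u*pin+v*m,1))
togo(430,-352.4,13.3,-5)
E
```

```text
clock: 49.15
eef_pos: [552.3, -165.7, 34.1]
eef_rot: [-0.298, 1.571, 2.844]
wrist_force: [-0.6, 0.1, -0.4]
finger_gap: 16.4
clock: 50.4
eef_pos: [523.0, -165.9, 101.3]
eef_rot: [2.779, 1.568, -0.363]
wrist_force: [-0.1, -0.5, 0.7]
finger_gap: 50.3
clock: 51.65
eef_pos: [442.0, -353.6, 99.4]
eef_rot: [2.68, 1.571, -0.561]
wrist_force: [-0.5, -0.1, 0.7]
finger_gap: 50.4
clip on -165 186 [ 574.9 -166.2   73.8   33.8   -0.6] [[538.7, -179.4, 24.4], [570.4, -163.3, 31.9], [607.7, -150.0, 38.1]]
clip on -245 177 [ 574.  -246.7   70.7   34.8   -1.8] [[539.7, -260.7, 24.3], [571.0, -243.1, 31.6], [607.3, -230.4, 38.1]]
clip [ 458.6 -353.4   -3.2   23.2] 139 ext [69.9 37.6] pin [ 452.4 -352.9]
clip on -165 111 [ 575.5 -165.    71.3   29.7    2.8] [[541.5, -180.7, 25.0], [582.2, -166.2, 33.7], [609.5, -152.5, 41.7]]
clip on -245 125 [ 5.748e+02 -2.463e+02  7.060e+01  3.290e+01  2.000e-01] [[540.5, -260.5, 24.5], [579.6, -246.4, 34.4], [608.8, -231.3, 39.9]]
t 51.8 tcp [ 442.  -353.7   99.3] y-axis deg -95.7 q6 0.93 spin -0.013 then tool shift [86.  -0.2 12.1] xdown [ 0. -0. -1.]
```

```bash
python3 -m handwheel '[[[15,-0.6,12],0],[[25,0,0],0],[[25,0,0],0],[[13,0,0],0],[[6,0,0],0],[[2,0,0],0],[[0,0,0],0],[[0,0,0],0],[[0,0,0],0],[[0,0,0],0]]'; python3 -c "
from h import *
togo(430,-352,13.3,-5)"; python3 -m handwheel '[[[0,0,0],0],[[0,0,0],0],[[0,0,0],0],[[0,0,0],0],[[0,0,0],0],[[0,0,0],0],[[0,0,0],0],[[-10,0,0],0],[[-25,0,0],0],[[-25,0,0],0]]' 255 40; python3 -c "
from h import *
togo(513,-325.2,74,0)"
```

```text
clock: 53.0
eef_pos: [430.1, -352.0, 13.4]
eef_rot: [2.526, 1.571, -0.716]
wrist_force: [0.7, -0.0, -0.4]
finger_gap: 50.1
t 53.0 tcp [ 430.1 -352.    13.4] y-axis deg -95.7 q6 0.92 spin -0.013 then tool shift [0.1 0.  0.1] xdown [ 0. -0. -1.]
clock: 54.25
eef_pos: [430.1, -351.9, 74.5]
eef_rot: [2.58, 1.571, -0.662]
wrist_force: [-0.1, -0.7, 0.6]
finger_gap: 16.8
t 54.2 tcp [ 430.1 -351.9   74.5] y-axis deg -95.7 q6 0.92 spin -0.1 then tool shift [  0.5 -26.7 -82.9] xdown [ 0. -0. -1.]
```

```bash
python3 -m handwheel '[[[0,0,0],-0.1],[[0,-9,-28],0],[[0,-9,-28],0],[[0,-8.7,-27],0],[[0,0,0],0],[[0,0,0],0],[[0,0,0],0],[[0,0,0],0],[[0,0,0],0],[[0,0,0],0]]'
python3 - <<'E'
from h import *
togo(552,-325.2,34.5,0)
S=cloud(cam('side','s10.png')); x,y,z=manip.read_state()['eef_pos']
P=blob(S,x+45,y,50,z-22,z+12);P=P[P[:,0]>x+12]; print(len(P),np.round(np.percentile(P,[1,50,99],axis=0)-[x,y,z],1).tolist())
for k in range(18,66,8):
        Q=P[abs(P[:,0]-x-k)<4]; print(k,np.round([Q[:,1].min()-y,Q[:,1].max()-y],1) if len(Q) else 0)
E
```

```text
clock: 55.5
eef_pos: [513.0, -325.3, 73.3]
eef_rot: [-0.998, 1.571, 2.143]
wrist_force: [0.9, 0.0, -0.3]
finger_gap: 16.8
t 55.5 tcp [ 513.  -325.3   73.3] y-axis deg -90.0 q6 0.95 spin -0.0 then tool shift [ 38.8  -0.1 -39. ] xdown [-0.  0. -1.]
133 [[14.3, -17.9, -13.6], [39.9, 3.8, -2.7], [58.4, 15.7, 2.0]]
18 [-10.9   9.1]
26 [-6.7  8.4]
34 [-15.2  12.6]
42 [-18.1  14.4]
50 [-18.   18.5]
58 [-17.1  14.6]
```

```bash
python3 -m handwheel '[[[15,0,0],0],[[14,0,0],0],[[7,0,0],0],[[2.8,0,0],0],[[0,0,0],0],[[0,0,-10],0],[[0,0,-10],0],[[0,0,-9],0],[[0,0,-6],0],[[0,0,-4],0]]'; python3 -m handwheel '[[[0,0,0],0],[[0,0,0],0],[[0,0,0],0],[[0,0,0],0],[[0,0,0],0],[[0,0,0],0],[[-10,0,0],0],[[-20,0,0],0],[[-25,0,0],0],[[-30,0,0],0]]' 119;  python3 -m handwheel '[[[-40,0,0],0],[[-5,-35,-5],0],[[0,-45,-15],0],[[0,-45,-15],0],[[0,-45,-15],0],[[0,-45,-15],0],[[0,-45,-15],0],[[0,-45,-15],0],[[0,-45,0],0],[[0,-45,0],0]]' 255 20
python3 - <<'E'
from h import *
S=cloud(cam('side','s11.png'));T=cloud(cam('top','t6.png'))
for w in (S,T):
    for yy in (-165,-245,-325):
        P=blob(w,575,yy,45,24,60); 
        if len(P)>10: print('clip on',yy,len(P),rect(P),np.round(np.percentile(P,[2,50,98],axis=0),1).tolist())
togo(650,113,160,1.4)
E
```

```text
clock: 56.8
eef_pos: [552.4, -325.2, 34.4]
eef_rot: [-0.702, 1.571, 2.44]
wrist_force: [-1.2, -0.4, 0.2]
finger_gap: 16.4
clock: 58.05
eef_pos: [552.1, -325.3, 121.6]
eef_rot: [2.568, 1.57, -0.574]
wrist_force: [-0.0, -0.8, 0.4]
finger_gap: 50.4
clock: 59.3
eef_pos: [647.2, 71.2, 166.2]
eef_rot: [-3.056, 1.569, 0.085]
wrist_force: [0.5, 0.5, -0.4]
finger_gap: 0.4
clip on -165 190 [ 574.9 -164.8   74.3   32.3   -0.7] [[538.7, -180.0, 24.2], [570.9, -163.2, 31.2], [607.3, -149.8, 38.2]]
clip on -245 173 [ 5.743e+02 -2.450e+02  7.240e+01  3.270e+01 -5.000e-01] [[539.4, -260.6, 24.5], [570.8, -242.7, 32.1], [607.6, -229.5, 38.2]]
clip on -325 157 [ 574.7 -324.7   71.1   34.2   -0.7] [[539.6, -339.7, 24.7], [570.1, -323.9, 32.2], [607.7, -310.0, 38.0]]
clip on -165 115 [ 5.748e+02 -1.662e+02  7.210e+01  3.180e+01 -1.000e-01] [[540.1, -181.0, 25.8], [582.2, -166.4, 33.6], [609.5, -152.1, 41.6]]
clip on -245 127 [ 5.746e+02 -2.466e+02  7.160e+01  3.270e+01 -2.000e-01] [[540.6, -260.0, 24.9], [580.5, -246.3, 34.4], [609.3, -231.0, 40.9]]
clip on -325 135 [ 576.1 -326.4   72.    31.9   -1.1] [[540.9, -341.1, 24.7], [578.7, -325.9, 33.4], [609.1, -311.4, 39.8]]
t 59.4 tcp [647.   73.7 166.1] y-axis deg -89.8 q6 1.62 spin -0.021 then tool shift [  6.1 -39.2  -4. ] xdown [ 0.001  0.001 -1.   ]
```

```bash
python3 -m handwheel '[[[0,-20,-2],-0.021],[[0,-19,-2],0],[[15,0,0],0],[[20,0,0],0],[[16,0,0],0],[[5,0,0],0],[[0,0,0],0],[[0,0,0],0],[[0,0,0],0],[[0,0,0],0]]'
python3 - <<'E'
from h import *
togo(650,113,108,1.4)
S=cloud(cam('side','s12.png'));T=cloud(cam('top','t7.png'))
for w in (T,S):
    for x,y in [(540,165),(542,61)]: P=blob(w,x,y,33,18,27); print('bat',rect(P),len(P)) if len(P)>9 else 0
a=cv2.imread('pics/s12.png')[150:340,180:400]
cv2.imwrite('pics/v10.png',cv2.resize(a,None,fx=3.4,fy=3))
E
```

```text
clock: 60.65
eef_pos: [650.9, 108.8, 108.8]
eef_rot: [-3.037, 1.57, 0.126]
wrist_force: [-0.2, 0.4, -0.6]
finger_gap: 0.4
t 60.6 tcp [650.9 108.8 108.8] y-axis deg -88.8 q6 1.66 spin -0.004 then tool shift [ 0.8 -4.2  0.8] xdown [ 0.001  0.    -1.   ]
bat [537.8 163.3  46.7  27.3   1.3] 225
bat [544.   60.7  50.7  27.5   0.7] 192
```

View pics/v10.png

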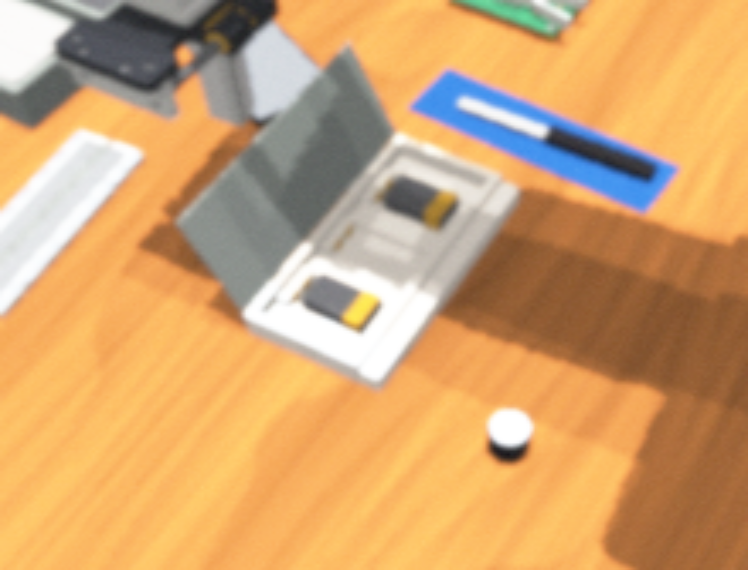

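```bash
python3 -m handwheel '[[[0,-4,11],0],[[0,0,11],0],[[0,0,11],0],[[0,0,11],0],[[0,0,11],0],[[0,0,11],0],[[0,0,11],0],[[0,0,11],0],[[1,0,11],0],[[0,0,0],0]]'; python3 -m handwheel '[[[3,0,5],0],[[5,0,5],0],[[5,0,5],0],[[6,0,5],0],[[6,0,4],0],[[6,0,3.5],0],[[6,0,3],0],[[0,0,0],0],[[0,0,0],0],[[0,0,0],0]]';python3 - <<'E'
from h import *
togo(514,113,50,1.4)
S=cloud(cam('side','s13.png'))
P=blob(S,540,170,90,22,170);P=P[(P[:,1]>160)&(P[:,1]<200)]; print(len(P),np.round(np.percentile(P,[3,97],axis=0)).tolist(),np.polyfit(P[:,0],P[:,2],1))
E
```

```text
clock: 62.0
eef_pos: [551.0, 110.7, 107.5]
eef_rot: [0.049, 1.57, -3.071]
wrist_force: [0.2, -0.9, 0.6]
finger_gap: 0.4
clock: 63.25
eef_pos: [521.4, 110.1, 70.6]
eef_rot: [-2.991, 1.57, 0.172]
wrist_force: [0.6, -0.0, 0.5]
finger_gap: 0.3
t 63.2 tcp [521.4 110.1  70.6] y-axis deg -88.8 q6 1.69 spin -0.004 then tool shift [20.6 -3.1  7.3] xdown [ 0.  0. -1.]
818 [[493.0, 161.0, 25.0], [583.0, 199.0, 167.0]] [ -0.52850258 342.43074455]
```

```bash
python3 -m handwheel '[[[6,0,2],0],[[6,0,2],0],[[5,0,2],0],[[4,0,1],0],[[3,0,1],0],[[2,0,0],0],[[2,0,0],0],[[1,0,0],0],[[0,0,0],0],[[0,0,0],0]]'
python3 - <<'E'
from h import *
togo(514,113,41,1.4)
S=cloud(cam('side','s14.png'))
P=blob(S,540,170,90,22,60);P=P[(P[:,1]>165)&(P[:,1]<200)]; print(len(P),np.round(np.percentile(P,[3,97],axis=0)).tolist(),np.polyfit(P[:,0],P[:,2],1))
E
```

```text
clock: 64.55
eef_pos: [513.2, 109.9, 41.5]
eef_rot: [-2.622, 1.571, 0.54]
wrist_force: [-0.7, 0.8, 2.0]
finger_gap: 0.4
t 64.5 tcp [513.2 109.9  41.5] y-axis deg -88.8 q6 1.69 spin -0.004 then tool shift [ 0.5 -3.1 -0.9] xdown [ 0.  0. -1.]
671 [[490.0, 166.0, 27.0], [584.0, 199.0, 31.0]] [1.33546163e-03 2.84015106e+01]
```

```bash
python3 -m handwheel '[[[0.5,0,0],0],[[0.5,0,0],0],[[0,0,0],0],[[0,0,0],0],[[0,0,0],0],[[0,0,0],0],[[0,0,0],0],[[0,0,0],0],[[0,0,0],0],[[0,0,0],0]]'; python3 -m handwheel '[[[-20,0,0],0],[[-30,0,0],0],[[-40,0,0],0],[[-40,0,0],0],[[0,45,20],0],[[0,45,25],0],[[0,45,25],0],[[0,45,25],0],[[0,45,25],0],[[0,0,0],0]]'
python3 - <<'E'
from h import *
c=cam('side','s15.png');S=cloud(c);T=cloud(cam('top','t8.png'))
for w in (S,T):
    P=blob(w,540,113,90,22,60);P=P[(abs(P[:,1]-113)<85)&(abs(P[:,0]-538)<42)]; print('cover',len(P),np.round(np.polyfit(P[:,0],P[:,2],1),4),np.round(np.percentile(P[:,2],[2,50,98]),1))
    for yy in (-165,-245,-325):
        P=blob(w,575,yy,45,24,60); 
        if len(P)>10: print('clip on',yy,len(P),rect(P),np.round(np.percentile(P,[2,50,98],axis=0),1).tolist())
    P=blob(w,507,-48,110,4.5,26); P=P[abs(P[:,1]+48)<26]; print('spud',rect(P))
print([(d['confidence'],d['centre']) for d in manip.cut_out('battery0','side')])
a=cv2.imread('pics/s15.png')[90:370,190:470]
cv2.imwrite('pics/v11.png',cv2.resize(a,None,fx=2.1,fy=2.1))
E
```

```text
clock: 65.85
eef_pos: [513.3, 109.9, 41.2]
eef_rot: [-3.086, 1.57, 0.076]
wrist_force: [-4.7, -0.6, 12.8]
finger_gap: 0.5
clock: 67.1
eef_pos: [396.9, -119.7, 170.6]
eef_rot: [2.379, 1.57, -0.746]
wrist_force: [-0.2, -0.7, -0.5]
finger_gap: 0.7
cover 2408 [-1.10000e-03  2.97692e+01] [26.7 29.2 31.6]
clip on -165 182 [ 574.9 -167.5   73.2   33.1   -2.9] [[539.1, -180.0, 24.2], [570.8, -164.0, 31.7], [607.6, -150.0, 37.5]]
clip on -245 174 [ 573.5 -247.6   72.6   33.    -5.7] [[539.0, -259.6, 24.2], [570.9, -242.8, 31.9], [607.9, -230.6, 37.1]]
clip on -325 159 [ 574.  -324.3   70.5   33.2    1.8] [[540.0, -340.2, 24.5], [570.1, -323.3, 31.8], [607.5, -310.3, 39.1]]
spud [495.2 -43.7 156.3  33.2  -2.3]
cover 1628 [1.50e-03 2.92e+01] [25.2 30.  34.8]
clip on -165 113 [ 574.8 -165.5   72.8   30.4    3.1] [[541.1, -181.2, 25.5], [582.5, -167.8, 33.6], [608.3, -152.4, 41.4]]
clip on -245 126 [ 574.9 -246.5   71.4   31.7   -0. ] [[540.6, -260.0, 25.4], [581.0, -245.2, 33.8], [609.0, -231.8, 42.1]]
clip on -325 135 [ 5.763e+02 -3.266e+02  7.190e+01  3.060e+01  1.000e-01] [[541.6, -341.2, 24.5], [580.3, -326.2, 32.9], [609.3, -311.6, 40.1]]
spud [511.8 -49.1 206.8  50.5  -1.6]
[(0.51, [190.4, 225.8])]
```

View pics/v11.png

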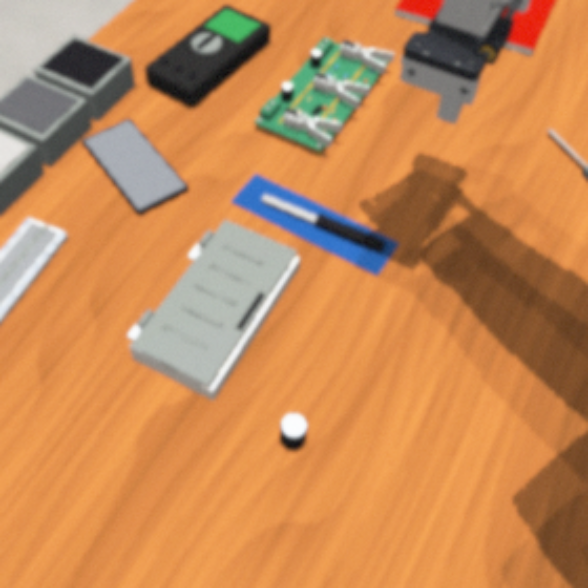

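View pics/t8.png

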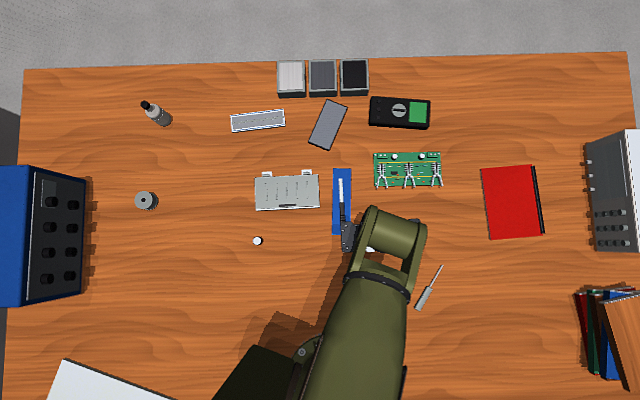

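```bash
python3 -c "
from cell import manip
s=manip.read_state(); print(s['clock'],s['qd'].round(3)); print(manip.sign_off())"
```

```text
67.25 [ 0.018  0.006 -0.002 -0.002  0.003 -0.004]
the job is handed in; nothing more can be done
None
```

The job is done and handed in at 67 s of the 210 s allowed. `sign_off` gives no verdict.

- **Cover:** I levered it up with the spudger blade and pushed it open to about 1.94 rad. After the batteries were in, I pressed it shut. The last check shows it flat, with a slope of about 0.001 rad.
- **Batteries:** Only two were on the bench, and none shows elsewhere in the final overview. I put them in the two outer bays with their terminals towards the hinge. Each was within about 4 mm of its bay centre when last seen, before the cover went down.
- **Heat sinks:** All three are clipped onto the transistors. The jaw ends lie about 6 mm past the transistor centres, so the jaw middles are within a few millimetres of them. I couldn't measure the grip force itself; it is inferred from the clips staying up level once released.
- **Spudger and other things:** The spudger lies on its mat, about 17 mm from the centre along x and about 2 mm across. In the last spudger fit, the side view was about right. The top view took in the mat as well (207 by 50 mm), so I did not use it. The other things on the bench look unmoved, but I did not measure them again at the end.

No object appeared to have been knocked aside during the run.

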